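Seat a fret with the fret press's treadle

ROBOT

A 6-joint arm with a two-finger parallel gripper is mounted at the origin on the work surface. World frame = base frame: x ahead of the robot, y to its left, z up, the work surface at z = 0. Lengths are in m, angles in rad, forces in N, time in s.
With the tool pointing down it reaches from about 0.35 to 0.975 m from the base axis. Payload 4.9 kg.
Tool frame: the origin (TCP) lies at the very end of the fingers, on their centre line; the grasp point (between the pads) lies 19 mm behind it (ctrl.pinch_z is the distance from the TCP to the grasp point, in m); z points along the fingers, y is the direction in which the jaws open and shut (so a half turn about z gives the same grasp; the last joint's range is limited). The gripper opens to 85 mm and grips with 20 to 120 N. Pads are 22 mm wide; open, the fingers measure 114 mm over their backs; the gripper's body (76 mm by 85 mm) begins 54 mm behind the grasp point. The pads swing forward as they close: fully open they stand 13 mm farther back than shut.
Start: joints at [1.082, 0.053, 1.613, -0, 1.476, -0.119], TCP at [0.226, 0.583, 0.231] pointing down, gripper open.
Joint ranges: [-3.01, 3.01], [-1.01, 2.22], [0.06, 2.58], [-1.02, 4.17], [0.09, 2.62], [-3.14, 3.14]. Speed limits (rad/s): [2.57, 2.57, 3.14, 3.14, 3.14, 3.14].

INTERFACE

Orientations are given as a rotation vector (axis times angle).
In Python, from station import ctrl gives the robot as it stands.
- The arm moves only by the tool carry_out, never from a script. Its argument "series" is a list of rows, each a list of 7 numbers: the shift along the world's x, y, z each as a share of 0.025 m, from -1 to 1, then the turn, a rotation vector about the world's x, y, z each as a share of 0.1 rad, from -1 to 1, then the opening, from 0 (shut) to 1 (fully open). A call has 1 to 12 rows; each row shifts and turns the commanded pose from where the row before left it; what a row does not reach is not made up. A row lasts 1/10 s, in which the tool goes at most 50 mm and 8.59 degrees, less where a joint would pass 70% of its speed; a pose out of reach is approached as far as the arm can. A call with a number of a shift or a turn outside -1 to 1 is refused whole. A call with a gripper value outside its range is refused whole. The fingers move at their own pace and stop on an object; "grip_force" is the grip in N (left out, the last holds). Time passes only in rows, so rows that do not move let the fingers close. It gives the time, the measured TCP pose, the force and the opening at its end, in the units of the state.
- ctrl.get_obs(): the state, without advancing time (a new reading comes with each control period).
- ctrl.get_image(name): name is "side" or "top"; returns a dict with "frame" (384x512x3 uint8, blue, green, red), "fx", "fy", "cx", "cy" (pixels), "k1" (the pictures are not rectified: a ray, as slopes to the right and down, at radius r is drawn at 1 + k1 r^2 times it, then the intrinsics apply), "R" (3x3) and "t" (3): a world point X has camera coordinates R X + t. Camera axes: x right, y down, z forward; pixel columns grow to the right and rows downward; lengths in m; the calibration is good to about 2 mm. A picture is of the moment at which its call begins. There is no depth.
- ctrl.finish_job(): hands the job in, once; it reports no verdict.
Trained networks look in a picture, given as the dict that the camera call returned (one of the last four; its "shot" number tells which), for a name from the list of things; names that differ only in an ending like _2 or _b are one class to them, and where a whole thing is asked for, a point or a joint stands for the part that bears it (a point fixed in the world has none). Each returns a list of dicts, best first, with "p" (0 to 1); they miss things now and then, are a little off and sometimes report something else, mostly with a low value. They report only what shows in the picture. A call takes as long as a camera call.
- ctrl.trace(picture, name): "mask" (384x512 bool, what is visible of it) and "rect" ([left, top, width, height] as shares, 0 to 1, of the picture: columns of its width, rows of its height, round what is visible of it).
- ctrl.mark_of(picture, name): "position" ([column, row] as shares, 0 to 1, of the picture: columns of its width, rows of its height: a listed point, or the origin of a listed thing).
The state is a dict: "t": time; "q": joint angles; "dq": joint speeds; "effort": joint torques, N m; "tool_pos": TCP position; "tool_rot": TCP orientation; "contact_force": force on the tool from outside, world axes, zero at the start; "wrist_torque": the same for the moment, N m; "opening": finger opening in m.
Only numpy, scipy, OpenCV 4.12 (cv2) and the standard library are available. Lean on these libraries where they do the work, as an engineer would, in place of code of your own. Each camera call takes 0.05 s, during which the arm holds its last target.

TASK

A fingerboard lies ready under the fret press. Press the press's broad treadle all the way down to its stop with the gripper, keep it down for about two seconds so the fret seats, then let it come back up. Do not press the narrow pedal of the sander's foot switch that stands on the bench too.

Things in the scene. Friction and masses are not known exactly. Their poses are not given: they have to be found in the camera images.
- treadle_tread (a point): centre of the top of the fret press's tread: ribbed dark steel plate, 66 long (its x) x 80 mm wide (y), the larger of two pedals, beside the press's 200 mm high grey C-frame on a grey base 280 x 300 mm. x points to the hinge, z is normal to the plate. At rest the free end slopes up 0.32 rad, this point about 99 mm above the table; at the stop the plate is level, the point 55 mm above the table.
- treadle (a joint): treadle angle in rad: 0 = up (rest), 0.32 = down at its stop. A spring returns it: about 5 N at the tread's centre to start, 13 N at the stop. Level hinge along y of treadle_tread, 140 mm from that point, 47 mm above the table; bearing blocks there are 68 mm high. C-frame and fingerboard are over 125 mm from the tread's centre, to its +y side.
- switch_pad (a point): the bystander to leave alone: a point on top of the sander's foot switch pedal, 25 mm from its free end, about 70 mm above the table. The pedal is a plain dark steel strip 50 mm wide and 120 mm long, hinged in a low grey box 100 mm wide, 180 mm long with side cheeks. x points to the hinge.
- switch_pedal (a joint): angle of the foot switch pedal in rad: 0 = up (rest), 0.22 = fully down; spring return. Not to be pressed.

How it is judged:
By the outcome, as a careful person would: the job done as asked, in the order asked, and still so for the second after the job is handed in, with the robot touching nothing.
It also fails if it takes over 35 s, if anything falls off the work surface, if the arm or the gripper's body presses on something with over 40 N, if the wrist force passes 120 N, or if a joint passes its speed limit or range.

## Working session

There is one attempt and no reset: what is moved stays moved. The work goes in short steps, Python scripts to look and compute and a tool call to move; the robot and the scene stay as the last step left them, time stands still between calls to the robot, and variables do not carry over. Pictures are saved under pics/ and viewed, and the job is handed in when it is done.

Besides the shell and the picture viewer there is one more tool, called after "Call:" by a JSON object that holds its "method" and its "body", one argument or row to a line. carry_out: Moves the arm, as the interface text tells. Shift numbers are shares of 0.025 m and turn numbers shares of 0.1 rad, none past 1 either way. Its arguments: {"type":"object","properties":{"series":{"type":"array"},"grip_force":{"type":"number"}},"required":["series"]}

```bash
mkdir -p pics; ls
cat > h.py <<'E'
import numpy as np, cv2
def ray(im,u,v):
    K=np.array([[im["fx"],0,im["cx"]],[0,im["fy"],im["cy"]],[0,0,1.]])
    d=cv2.undistortPointsIter(np.array([[[u,v]]],float),K,np.array([im["k1"],0,0,0.]),None,None,(3,50,1e-10)).ravel()
    R=np.array(im["R"]);t=np.array(im["t"])
    return -R.T@t, R.T@np.array([d[0],d[1],1])
def atz(im,u,v,z):
    o,d=ray(im,u,v); return o+d*(z-o[2])/d[2]
def proj(im,X):
    K=np.array([[im["fx"],0,im["cx"]],[0,im["fy"],im["cy"]],[0,0,1.]])
    return cv2.projectPoints(np.array(X,float).reshape(-1,3),cv2.Rodrigues(np.array(im["R"]))[0],np.array(im["t"],float),K,np.array([im["k1"],0,0,0.]))[0].reshape(-1,2)
E
python3 - <<'E'
from station import ctrl
from h import *
o=ctrl.get_obs();print({k:np.round(v,3).tolist() for k,v in o.items()})
for n in("side","top"):
    im=ctrl.get_image(n); f=im["frame"].copy()
    for nm in("treadle_tread","switch_pad"):
        for r in ctrl.mark_of(im,nm)[:2]:
            u,v=r["position"][0]*512,r["position"][1]*384
            print(n,nm,round(r["p"],2),round(u,1),round(v,1),atz(im,u,v,0.099 if nm[0]=='t' else .07).round(3))
    cv2.imwrite(f"pics/{n}0.png",cv2.resize(im["frame"],(768,576)))
E
```

```text
pics
{'t': 0.0, 'q': [1.082, 0.053, 1.614, 0.0, 1.476, -0.119], 'dq': [0.0, -0.0, -0.001, -0.0, -0.0, 0.001], 'effort': [-0.002, -39.369, -37.017, -0.0, 0.007, 0.0], 'tool_pos': [0.226, 0.582, 0.23], 'tool_rot': [-0.577, -3.087, 0.003], 'contact_force': [1.08, 1.125, 0.786], 'wrist_torque': [0.005, -0.02, 0.029], 'opening': 0.085}
side treadle_tread 0.84 211.6 155.9 [0.541 0.121 0.099]
side switch_pad 0.83 297.3 307.7 [ 0.557 -0.292  0.07 ]
top treadle_tread 0.71 187.3 212.1 [0.544 0.122 0.099]
top switch_pad 0.59 357.1 211.3 [ 0.559 -0.289  0.07 ]
```

View pics/side0.png

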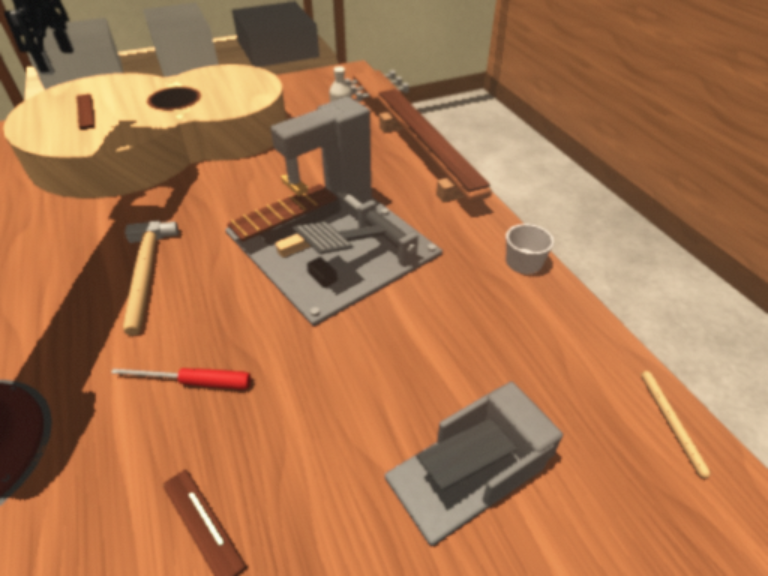

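View pics/top0.png

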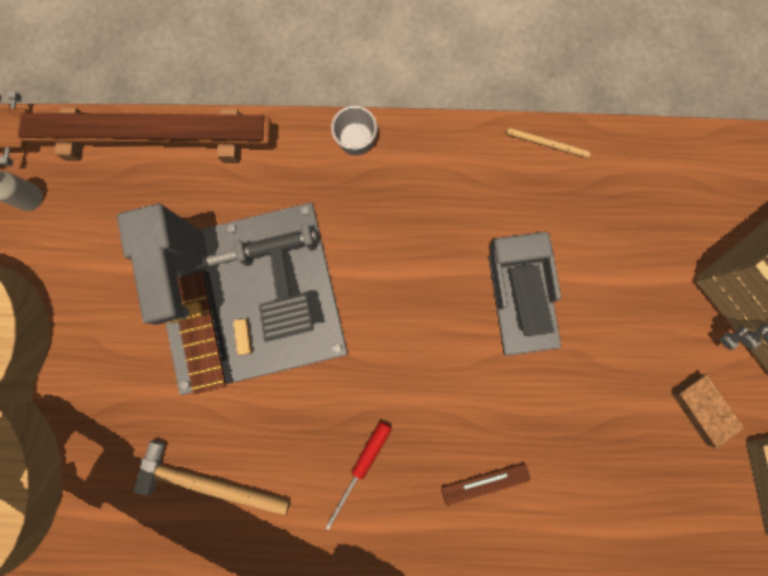

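Run:
```python
from station import ctrl
from h import *
for n,(x0,y0,x1,y1) in(("side",(145,55,305,220)),("top",(70,125,240,270))):
    im=ctrl.get_image(n); 
    cv2.imwrite(f"pics/{n}1.png",cv2.resize(im["frame"][y0:y1,x0:x1],None,fx=3.6,fy=3.6,interpolation=cv2.INTER_CUBIC))
    if n=="top":
        m=ctrl.trace(im,"treadle_tread")[0]; print(m["p"],m["rect"])
        for (u,v) in [(286,316),(286,268),(262,306),(305,294),(312,330),(264,339)]:
            print(u,v,atz(im,u/1.5,v/1.5,0.095).round(3))
        for (u,v) in [(235,320),(247,320),(237,354),(250,353)]: print('block',atz(im,u/1.5,v/1.5,0.02).round(3))
```

```text
0.93 [0.3176, 0.3964, 0.0943, 0.2016]
286 316 [0.548 0.115 0.095]
286 268 [0.626 0.119 0.095]
262 306 [0.563 0.155 0.095]
305 294 [0.584 0.086 0.095]
312 330 [0.527 0.073 0.095]
264 339 [0.511 0.149 0.095]
block [0.544 0.219 0.02 ]
block [0.545 0.198 0.02 ]
block [0.486 0.212 0.02 ]
block [0.488 0.189 0.02 ]
```

```bash
ls pics
```

```text
side0.png
side1.png
top0.png
top1.png
```

View pics/side1.png

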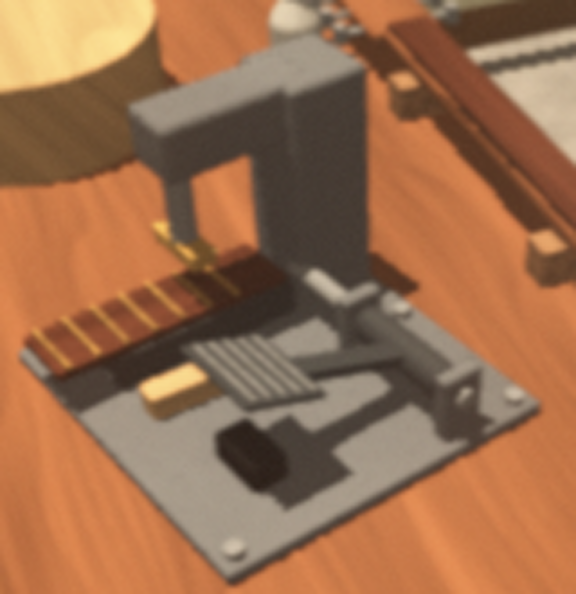

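View pics/top1.png

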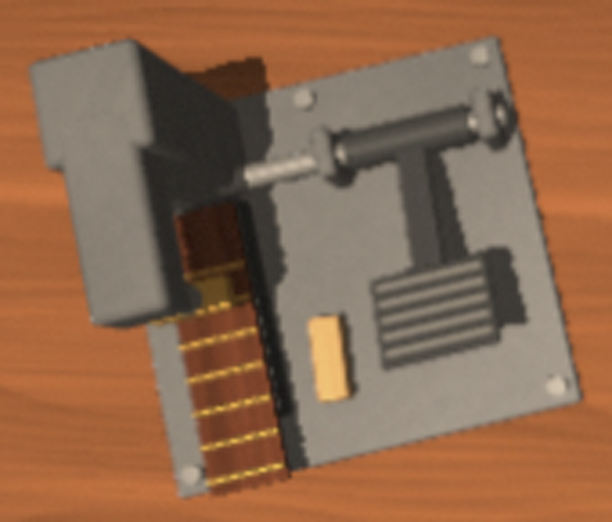

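Call:
{"method": "carry_out", "body": {
  "series": [
    [0,0,1,0,0,0,0],
    [0,0,1,0,0,0,0],
    [0,0,1,0,0,0,0],
    [0,0,1,0,0,0,0],
    [0.64,-0.92,0,0,0,0,0],
    [0.64,-0.92,0,0,0,0,0],
    [0.64,-0.92,0,0,0,0,0],
    [0.64,-0.92,0,0,0,0,0],
    [0.64,-0.92,0,0,0,0,0],
    [0.64,-0.92,0,0,0,0,0],
    [0.64,-0.92,0,0,0,0,0],
    [0.64,-0.92,0,0,0,0,0]
  ]
}}

```text
t: 1.65
tool_pos: [0.3544, 0.3978, 0.3315]
tool_rot: [0.577, 3.088, 0.001]
contact_force: [0.6, 0.3, 0.3]
opening: 0.0002
```

Call:
{"method": "carry_out", "body": {
  "series": [
    [0.64,-0.92,0,0,0,0,0],
    [0.64,-0.92,0,0,0,0,0],
    [0.64,-0.92,0,0,0,0,0],
    [0.64,-0.92,0,0,0,0,0],
    [0.64,-0.92,0,0,0,0,0],
    [0.64,-0.92,0,0,0,0,0],
    [0.64,-0.92,0,0,0,0,0],
    [0.64,-0.92,0,0,0,0,0],
    [0.64,-0.92,0,0,0,0,0],
    [0.64,-0.92,0,0,0,0,0],
    [0.64,-0.92,0,0,0,0,0],
    [0,0,0,0,0,0,0]
  ]
}}

```text
t: 2.85
tool_pos: [0.5311, 0.1434, 0.331]
tool_rot: [-0.583, -3.087, 0.001]
contact_force: [0.0, -0.2, -0.9]
opening: 0.0001
```

Call:
{"method": "carry_out", "body": {
  "series": [
    [0.4,-0.96,0,0,0,0,0],
    [0,0,-1,0,0,0,0],
    [0,0,-1,0,0,0,0],
    [0,0,-1,0,0,0,0],
    [0,0,-1,0,0,0,0],
    [0,0,-1,0,0,0,0],
    [0,0,-1,0,0,0,0],
    [0,0,-1,0,0,0,0],
    [0,0,-0.4,0,0,0,0],
    [0,0,0,0,0,0,0]
  ]
}}

```text
t: 3.85
tool_pos: [0.5385, 0.1221, 0.1446]
tool_rot: [-0.576, -3.085, 0.001]
contact_force: [0.2, -0.0, 0.3]
opening: 0.0
```

Run:
```python
from station import ctrl
from h import *
for n,(x0,y0,x1,y1) in(("side",(145,55,305,220)),("top",(70,125,240,270))):
    im=ctrl.get_image(n); 
    cv2.imwrite(f"pics/{n}2.png",cv2.resize(im["frame"][y0:y1,x0:x1],None,fx=3.6,fy=3.6,interpolation=cv2.INTER_CUBIC))
    p=proj(im,ctrl.get_obs()["tool_pos"])[0]; print(n,p,(p-[x0,y0])*3.6)
```

```text
side [209.15431014 139.696524  ] [230.95551652 304.90748639]
top [182.97375819 212.29262093] [406.70552948 314.25343535]
```

View pics/side2.png

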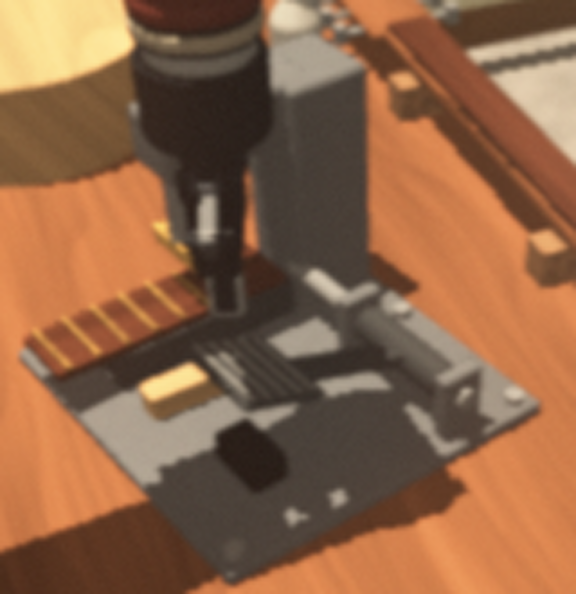

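View pics/top2.png

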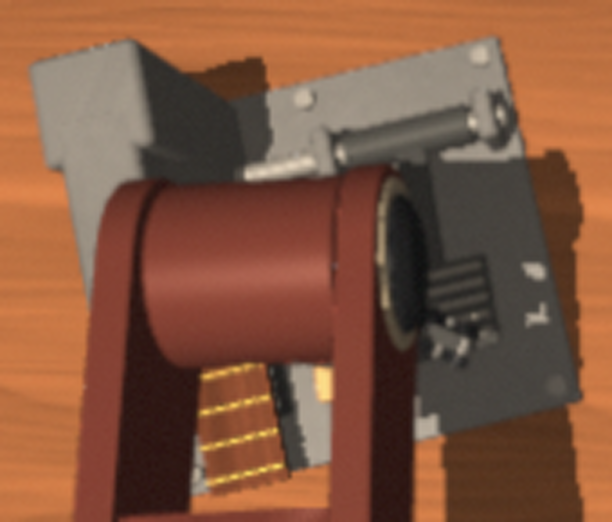

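Run:
```python
from station import ctrl
from h import *
o=ctrl.get_obs();print(o["q"].round(3))
im=ctrl.get_image("side"); f=cv2.resize(im["frame"],None,fx=1.5,fy=1.5,interpolation=cv2.INTER_CUBIC)
p=o["tool_pos"]
for k in range(0,11):
    X=p+[0,0,0.05*k]; u,v=proj(im,X)[0]*1.5
    if 0<v<576: cv2.circle(f,(int(u),int(v)),2,(0,255,0),-1); print(round(X[2],3),u.round(),v.round())
cv2.imwrite("pics/side3.png",f)
im=ctrl.get_image("top");f=cv2.resize(im["frame"],None,fx=1.5,fy=1.5)
cv2.imwrite("pics/top3.png",f)
for z in (.2,):
  for (u,v) in [(119,212),(160,205),(180,312),(145,322)]: print(atz(im,u/1.5,v/1.5,z).round(3))
print(-np.array(im["R"]).T@im["t"])
```

```text
[ 0.088 -0.05   1.859  0.     1.331 -1.114]
0.148 314.0 209.0
0.198 311.0 181.0
0.248 308.0 151.0
0.298 304.0 117.0
0.348 299.0 80.0
0.398 295.0 38.0
[0.686 0.349 0.2  ]
[0.698 0.288 0.2  ]
[0.542 0.247 0.2  ]
[0.527 0.296 0.2  ]
[ 0.48487323 -0.06265003  0.99687406]
```

View pics/side3.png

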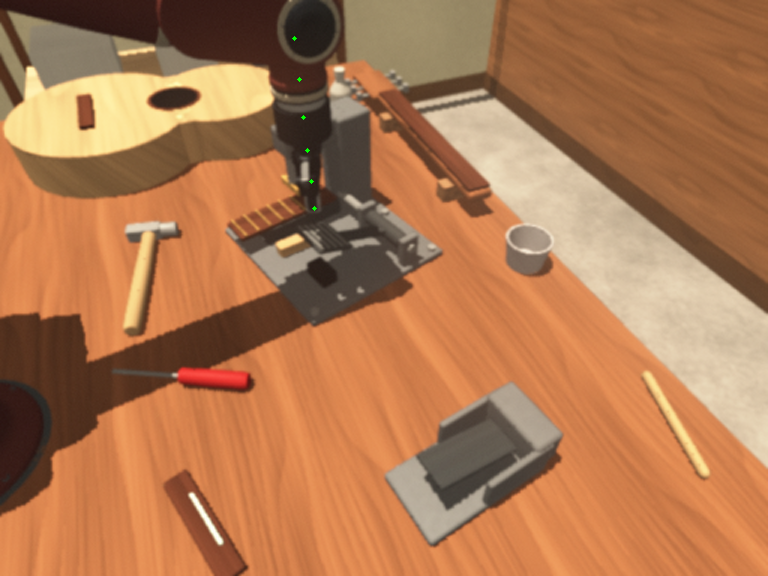

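View pics/top3.png

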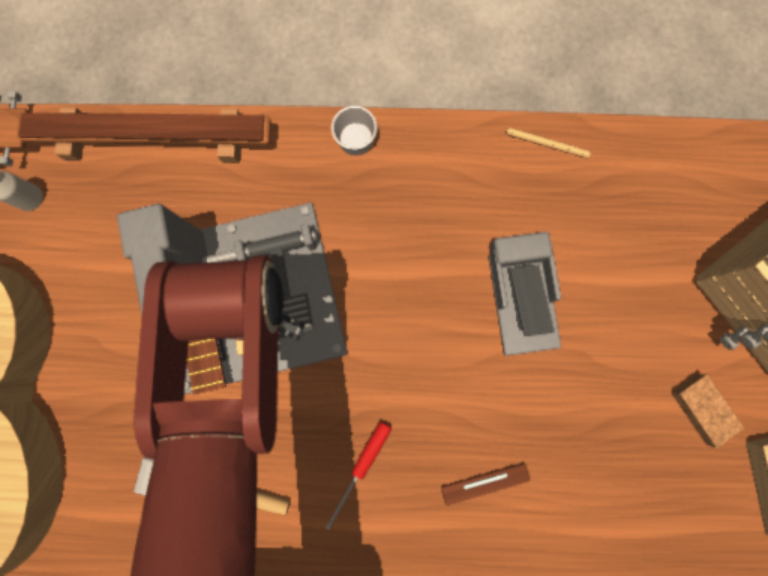

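Call:
{"method": "carry_out", "body": {
  "series": [
    [0,0,-0.5,0,0,0,0],
    [0,0,-0.5,0,0,0,0],
    [0,0,-0.5,0,0,0,0],
    [0,0,-0.5,0,0,0,0],
    [0,0,-0.4,0,0,0,0],
    [0,0,0,0,0,0,0],
    [0,0,0,0,0,0,0]
  ]
}}

```text
t: 4.75
tool_pos: [0.5398, 0.1216, 0.0863]
tool_rot: [-0.577, -3.087, 0.001]
contact_force: [-3.4, -1.4, 8.8]
opening: -0.0002
```

Call:
{"method": "carry_out", "body": {
  "series": [
    [0,0,-0.4,0,0,0,0],
    [0,0,-0.4,0,0,0,0],
    [0,0,-0.2,0,0,0,0],
    [0,0,0,0,0,0,0],
    [0,0,0,0,0,0,0]
  ]
}}

```text
t: 5.25
tool_pos: [0.5394, 0.1212, 0.0618]
tool_rot: [-0.577, -3.086, 0.003]
contact_force: [-6.0, -2.7, 11.7]
opening: -0.0004
```

Call:
{"method": "carry_out", "body": {
  "series": [
    [0,0,-0.2,0,0,0,0],
    [0,0,-0.2,0,0,0,0],
    [0,0,0,0,0,0,0]
  ]
}}

```text
t: 5.55
tool_pos: [0.5397, 0.1212, 0.0546]
tool_rot: [-0.576, -3.085, 0.004]
contact_force: [-13.4, -3.0, 26.7]
opening: 0.0002
```

Call:
{"method": "carry_out", "body": {
  "series": [
    [0,0,-0.04,0,0,0,0],
    [0,0,0,0,0,0,0],
    [0,0,0,0,0,0,0],
    [0,0,0,0,0,0,0],
    [0,0,0,0,0,0,0]
  ]
}}

```text
t: 6.05
tool_pos: [0.5397, 0.1212, 0.0545]
tool_rot: [-0.576, -3.085, 0.004]
contact_force: [-16.6, -4.8, 31.0]
opening: -0.0005
```

Run:
```python
from station import ctrl
from h import *
im=ctrl.get_image("side"); x0,y0,x1,y1=145,55,305,220
cv2.imwrite("pics/side4.png",cv2.resize(im["frame"][y0:y1,x0:x1],None,fx=3.6,fy=3.6,interpolation=cv2.INTER_CUBIC))
print(ctrl.get_obs()["t"])
```

```text
6.1
```

View pics/side4.png

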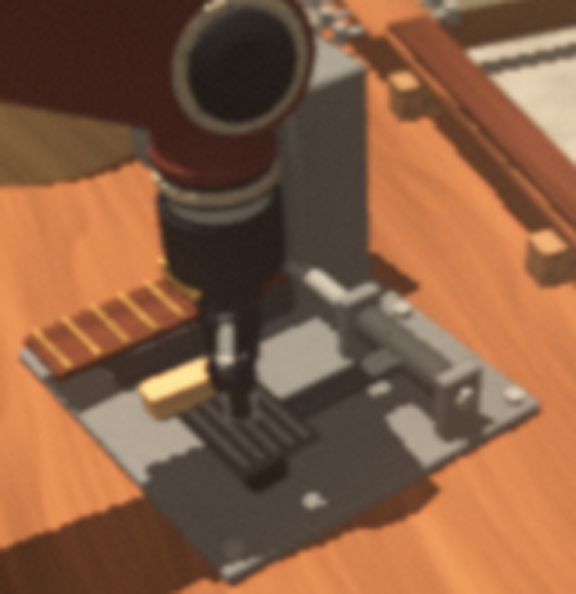

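The picture shows the tread lying level on the black stop (crop pixel ~250,440), with the fingers on its middle. The force step agrees with that, so I keep holding.

Call:
{"method": "carry_out", "body": {
  "series": [
    [0,0,0,0,0,0,0],
    [0,0,0,0,0,0,0],
    [0,0,0,0,0,0,0],
    [0,0,0,0,0,0,0],
    [0,0,0,0,0,0,0],
    [0,0,0,0,0,0,0],
    [0,0,0,0,0,0,0],
    [0,0,0,0,0,0,0],
    [0,0,0,0,0,0,0],
    [0,0,0,0,0,0,0],
    [0,0,0,0,0,0,0],
    [0,0,0,0,0,0,0]
  ]
}}

```text
t: 7.3
tool_pos: [0.5397, 0.1212, 0.0545]
tool_rot: [-0.576, -3.085, 0.004]
contact_force: [-17.6, -4.0, 31.3]
opening: -0.0
```

Call:
{"method": "carry_out", "body": {
  "series": [
    [0,0,0,0,0,0,0],
    [0,0,0,0,0,0,0],
    [0,0,0,0,0,0,0],
    [0,0,0.3,0,0,0,0],
    [0,0,0.4,0,0,0,0],
    [0,0,0.4,0,0,0,0],
    [0,0,0.4,0,0,0,0],
    [0,0,0.4,0,0,0,0],
    [0,0,0.6,0,0,0,0],
    [0,0,1,0,0,0,0],
    [0,0,1,0,0,0,0],
    [0,0,1,0,0,0,0]
  ]
}}

```text
t: 8.5
tool_pos: [0.5383, 0.1215, 0.1871]
tool_rot: [-0.577, -3.084, 0.002]
contact_force: [0.8, 0.9, -0.1]
opening: 0.0002
```

Call:
{"method": "carry_out", "body": {
  "series": [
    [0,0,1,0,0,0,0],
    [0,0,1,0,0,0,0],
    [0,0,1,0,0,0,0],
    [-0.5,0,1,0,0,0,0],
    [-1,0,0.5,0,0,0,0],
    [-1,0,0,0,0,0,0],
    [-1,0,0,0,0,0,0],
    [-1,0,0,0,0,0,0],
    [0,0,0,0,0,0,0],
    [0,0,0,0,0,0,0],
    [0,0,0,0,0,0,0]
  ]
}}

```text
t: 9.6
tool_pos: [0.4275, 0.1216, 0.2997]
tool_rot: [-0.578, -3.087, 0.001]
contact_force: [0.4, -0.5, -0.9]
opening: 0.0001
```

Run:
```python
from station import ctrl
from h import *
for n in("side","top"):
    im=ctrl.get_image(n)
    for nm in("treadle_tread","switch_pad"):
        for r in ctrl.mark_of(im,nm)[:1]:
            u,v=r["position"][0]*512,r["position"][1]*384
            print(n,nm,round(r["p"],2),round(u,1),round(v,1),atz(im,u,v,0.099 if nm[0]=='t' else .07).round(3))
    cv2.imwrite(f"pics/{n}5.png",cv2.resize(im["frame"],(768,576)))
o=ctrl.get_obs();print(o["t"],o["dq"].round(3),o["contact_force"])
```

```text
side treadle_tread 0.85 210.4 156.3 [0.538 0.121 0.099]
side switch_pad 0.6 296.0 309.9 [ 0.553 -0.294  0.07 ]
top treadle_tread 0.56 190.4 211.5 [0.546 0.115 0.099]
top switch_pad 0.69 358.4 213.2 [ 0.555 -0.292  0.07 ]
9.9 [-0.    -0.006  0.005  0.     0.001 -0.001] [-0.89315583 -0.83649499 -0.62041636]
```

View pics/side5.png

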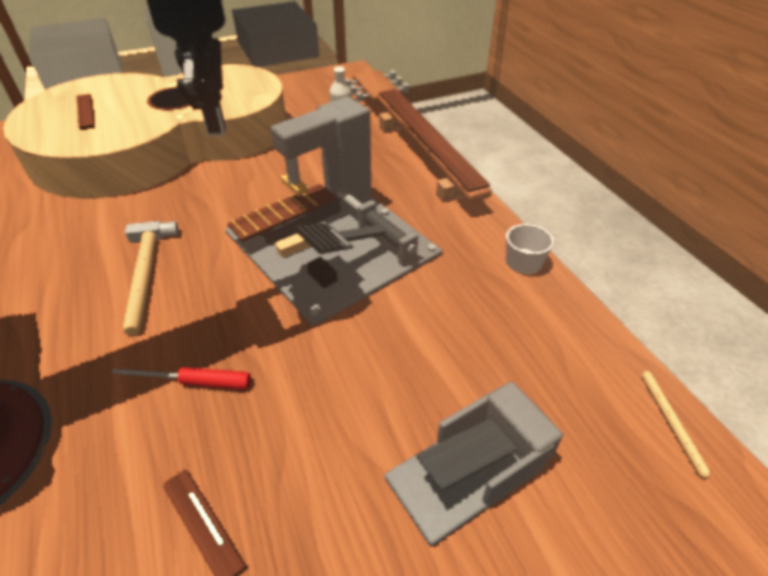

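The tread is back up at its rest position (~325,236), the foot switch is unchanged (~470,455), and the arm is clear of everything. I'm handing the job in.

```bash
python3 -c "
from station import ctrl
print(ctrl.finish_job())"
```

```text
the job is handed in; nothing more can be done
None
```

I pressed the fret press's treadle down to its stop with the closed fingertips, held it there for about 2.1 s, then eased off so it came back up. I then moved the arm clear and handed the job in at about 9.9 s.

- **At the stop:** the fingertips were at z = 54.5 mm, against the 55 mm expected. The vertical force jumped from 12 N to 27 N on reaching the stop and held at about 31 N. The side picture showed the tread level on its stop.
- **After release:** the side camera puts the tread centre within 3 mm of its first position. The top camera differs by about 7 mm in y, from a low-confidence detection (0.56).
- **Foot switch:** I never went near it. It looks unchanged in the side picture, and its measured point agrees with the first reading to about 4 mm.
- **Contact:** nothing was touching the robot at the end, with force readings within about 1 N of zero.

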